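# Lock the pump rotor with its spring clip

### The job

The rotor of the small white dosing pump has lost its retaining clip. Take the orange spring clip from the steel tray by its upright tab, slide it flat and sideways into the groove of the pump's spindle, between the blue hub and the steel head, and push it gently (with no more than about 25 N) until it snaps fully home, then let go of it. Leave the spare roller, the bottle and the supply box where they stand.

Things in the scene. Friction and masses are not known exactly. Their poses are not given: they have to be found in the camera images.
- pump: White dosing pump, a box 180 (x) x 220 (y) x 85 mm high, fixed to the desk, steel knobs on its -x face. Origin: centre of its underside, z up. A spindle stands upright in the middle of its top with an aluminium rotor disc 100 mm in diameter, three white rollers, a blue hub, a groove and a steel head. The rollers end 3 mm below the hub's top. Press on the pump with at most 25 N, with the clip or the hand.
- spindle_axis (a point): Point on the spindle's upright axis at the pump's top face, 85 mm above the desk. Groove: shaft 16 mm in diameter, 7 mm high, open all round, so the clip may enter from any side. Above it the head: diameter 24 mm, 8 mm thick; below it the hub's flat top, diameter 48 mm.
- spindle_foot (a point): Point on the spindle's axis at the pump's underside, on the desk. The hub's top, the ledge that the clip slides on, lies 109 to 125 mm above it: the height-adjustable spindle stands higher or lower from one start to the next, and no reading reports it, so find the ledge by touch. It bears 80 N without giving way.
- clip: Orange spring clip lying flat, 5 mm thick, 58 mm long, about 60 g. Origin: on the underside, at the centre of the bore, where the shaft's axis lies once home. +x: to the open mouth, the way to push it; y across; z up. A flat tail 34 mm wide reaches back to x = -48 mm. Two sprung jaws reach from x = -14 to +10 mm, 27 mm wide over both, with round lips 11 mm apart at their ends.
- clip_bore (a point): Centre of the bore, 2.5 mm above the clip's underside. Pushed on, the lips meet the shaft with the bore 14 mm from the axis and spread; they resist with about 6 to 12 N, hardest at 13 to 8 mm, let go at about 7 mm and draw the clip on (about 2 N) until a solid stop meets the shaft at 0. In the groove it has 2 mm of play in height.
- clip_tab (a point): Point in the clip's upright grip tab, 36 mm behind the bore (clip x = -36 mm) and 31 mm above the underside: a good grasp height. The tab is 22 mm long (clip x), 12 mm thick (clip y) and reaches 45 mm above the underside.
- tray: Flat steel tray 240 (x) x 170 (y) mm, walls 10 mm high and 3 mm thick, fixed to the desk; origin at the centre of its underside. The clip lies on its floor, 3 mm above the desk.
- spare_roller: Loose white roller standing in the tray, 22 mm in diameter and 22 mm high; origin at the centre of its underside. Leave it alone.
- bottle: Clear bottle with a green cap, 64 mm in diameter, 160 mm high, standing beyond the pump and tray; origin at the centre of its underside. Leave it alone.
- supply_box: Closed carton 80 x 110 x 70 mm high; origin at the centre of its underside. Leave it alone.
Things that resemble listed ones, but are neither listed nor needed, are in the scene too. Of the things that look like the clip, take the one that is farthest to the robot's right at the start.

How it is judged:
By the outcome, as a careful person would: the job done as asked, in the order asked, and still so for the second after the job is handed in, with the robot touching nothing.
It also fails if it takes over 61 s, if anything falls off the work surface, if the arm or the gripper's body presses on something with over 40 N, if the wrist force passes 120 N, or if a joint passes its speed limit or range.

### The arm

A 6-joint arm with a two-finger parallel gripper is mounted at the origin on the work surface. World frame = base frame: x ahead of the robot, y to its left, z up, the work surface at z = 0. Lengths are in m, angles in rad, forces in N, time in s.
With the tool pointing down it reaches from about 0.35 to 0.85 m from the base axis. Payload 8.1 kg.
Tool frame: the origin (TCP) lies between the finger pads; the fingertips stand 25 mm ahead of it and the grasp point (between the pads) lies 6 mm ahead of it (arm.tips_ahead is the distance from the TCP to the fingertips, in m); z points along the fingers, y is the direction in which the jaws open and shut (so a half turn about z gives the same grasp; the last joint's range is limited). The gripper opens to 93 mm and grips with 3 to 60 N. Pads are 15 mm wide; open, the fingers measure 128 mm over their backs; the gripper's body (75 mm by 188 mm) begins 65 mm behind the grasp point.
Start: joints at [-1.425, 0.13, 1.488, -0, 1.523, -0.085], TCP at [0.137, -0.584, 0.244] pointing down, gripper open.
Joint ranges: [-2.96, 2.96], [-0.89, 2.26], [0.02, 2.5], [-1.34, 4.48], [0, 2.73], [-2.66, 2.66]. Speed limits (rad/s): [2.39, 2.39, 2.79, 3.14, 3.14, 3.14].

### API

Orientations are given as a rotation vector (axis times angle).
In Python, from plant import telemetry, get_image, job, arm gives the robot as it stands. The module is installed in compiled form; this text tells all that it offers.
- The arm moves only by the shell command python3 -m crank 'ROWS' [OPENING] [FORCE]. ROWS is JSON, a list of rows, each a list of 2 entries, a list of its own where there are three numbers: the shift along the tool's x, y, z in m, then the turn, a rotation vector about the tool's x, y, z in rad. In form: [[[dx, dy, dz], [rx, ry, rz]], ...]. A call has exactly 10 rows; each row is the pose to reach, as a shift and turn from the pose measured when the call began, along the tool's axes at that moment; what a row does not reach only later rows make up. A row lasts 1/8 s, in which the tool goes at most 62.5 mm and 10.7 degrees, less where a joint would pass 70% of its speed; a pose out of reach is approached as far as the arm can. A call with a gripper value outside its range is refused whole. OPENING is the gripper's target within -1 to 1 (shut at 1, half-way at 0, fully open at -1), set as the call begins (- or left out, the last holds). The fingers move at their own pace and stop on an object; FORCE is the grip in N (left out, the last holds). Time passes only in rows, so rows that repeat a pose let the fingers close, or fill a call up. It gives the time, the measured TCP pose, the force and the opening at its end, in the units of the state.
- telemetry.get_state(): the state, without advancing time (a new reading comes with each control period).
- get_image(name): name is "side" or "top" or "wrist"; returns a dict with "color" (420x560x3 uint8, red, green, blue), "camera_matrix" (3x3 intrinsics, pixels), "world_to_cam" (4x4, takes a point from world to camera coordinates). Camera axes: x right, y up, looking along -z (the intrinsics and any distortion apply to the point x, -y, -z); pixel columns grow to the right and rows downward; lengths in m; the calibration is good to about 2 mm. A picture is of the moment at which its call begins. There is no depth.
- job.hand_in(): hands the job in, once; it reports no verdict.
The state is a dict: "time_s": time; "joint_pos": joint angles; "joint_vel": joint speeds; "joint_efforts": joint torques, N m; "eef_pos": TCP position; "eef_rot": TCP orientation; "contact_force": force on the tool from outside, world axes, zero at the start; "wrist_torque": the same for the moment, N m; "gripper_width": finger opening in m.
Only numpy, scipy, OpenCV 4.12 (cv2) and the standard library are available. Lean on these libraries where they do the work, as an engineer would, in place of code of your own. Each camera call takes 0.05 s, during which the arm holds its last target.

## Working session

There is one attempt and no reset: what is moved stays moved. The work goes in short steps, Python scripts to look and compute and a shell command to move; the robot and the scene stay as the last step left them, time stands still between calls to the robot, and variables do not carry over. Pictures are saved under pics/ and viewed, and the job is handed in when it is done.

```bash
mkdir -p pics; python3 - <<'E'
from plant import telemetry,get_image,job,arm
import cv2,numpy as np,pickle
print(telemetry.get_state())
print(arm.tips_ahead)
for n in ["side","top","wrist"]:
    d=get_image(n); cv2.imwrite(f"pics/{n}0.png",d["color"][...,::-1]); pickle.dump(d,open(f"{n}0.pkl","wb"))
    print(n,d.keys(),np.round(d["camera_matrix"],1).tolist(),np.round(d["world_to_cam"],3).tolist())
E
```

```text
{'time_s': 0.0, 'joint_pos': array([-1.42541597e+00,  1.31157165e-01,  1.48925701e+00, -2.11984399e-05,
        1.52297261e+00, -8.54161863e-02]), 'joint_vel': array([ 0.00128659,  0.00031092, -0.0013726 , -0.00021434,  0.00062004,
       -0.00047049]), 'joint_efforts': array([ 2.81510846e-03, -5.59850657e+01, -4.91747081e+01,  7.70469429e-02,
        3.55371006e-02, -1.29328332e-04]), 'eef_pos': array([ 0.13718303, -0.58358558,  0.24260201]), 'eef_rot': array([-3.11891698e+00, -3.61525456e-01,  1.17660193e-04]), 'contact_force': array([ 0.17396784, -0.00879938,  0.73356657]), 'wrist_torque': array([ 0.01529737, -0.00306877,  0.00332747]), 'gripper_width': 0.09326314051995072}
0.025
side dict_keys(['color', 'camera_matrix', 'world_to_cam']) [[442.7, 0.0, 280.3], [0.0, 442.7, 206.4], [0.0, 0.0, 1.0]] [[-0.999, -0.037, -0.014, 0.558], [0.014, -0.669, 0.743, -0.047], [-0.037, 0.742, 0.669, -1.157], [0.0, 0.0, 0.0, 1.0]]
top dict_keys(['color', 'camera_matrix', 'world_to_cam']) [[461.7, 0.0, 273.7], [0.0, 461.7, 214.6], [0.0, 0.0, 1.0]] [[0.027, -1.0, -0.015, 0.055], [0.996, 0.026, 0.08, -0.567], [-0.08, -0.017, 0.997, -1.1], [0.0, 0.0, 0.0, 1.0]]
wrist dict_keys(['color', 'camera_matrix', 'world_to_cam']) [[311.0, 0.0, 282.8], [0.0, 311.0, 206.1], [0.0, 0.0, 1.0]] [[0.228, -0.974, -0.002, -0.6], [0.939, 0.22, -0.265, 0.03], [0.259, 0.059, 0.964, -0.391], [0.0, 0.0, 0.0, 1.0]]
```

View pics/top0.png

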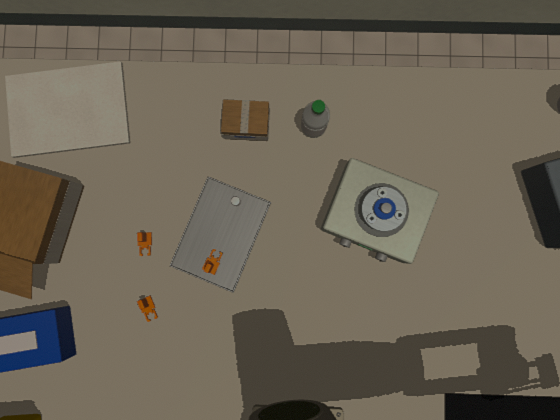

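View pics/side0.png

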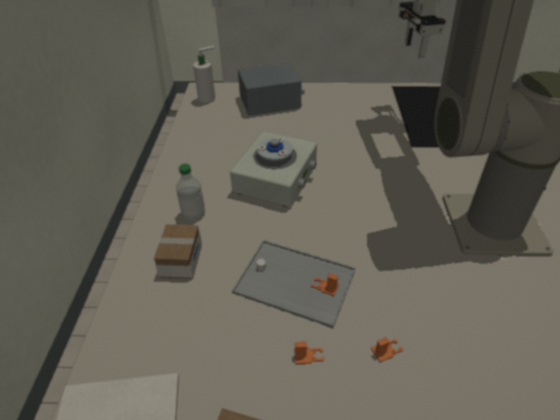

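View pics/wrist0.png

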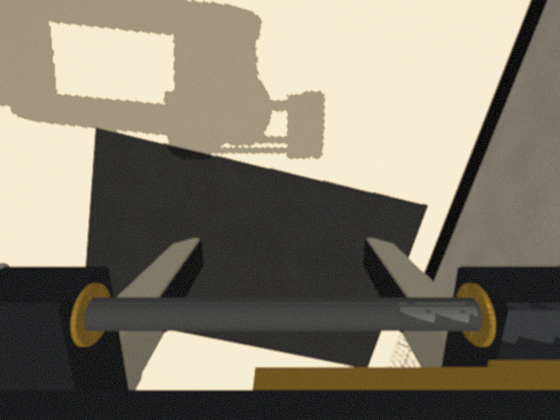

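Top view: there are three orange clip-like things, at px (213,262) in the tray and at (145,242) and (148,307) on the desk to the left. Image right is −y, the robot's right, so the tray one (213,262) is farthest right and also matches "in the steel tray". I'll enlarge it and measure.

```bash
cat > h.py <<'E'
import numpy as np,cv2,pickle
def ray(d,px):
    K=d["camera_matrix"];T=d["world_to_cam"]
    v=np.linalg.inv(K)@np.array([px[0],px[1],1.]);v=np.array([v[0],-v[1],-v[2]])
    R=T[:3,:3];o=-R.T@T[:3,3];return o,R.T@v
def onplane(d,px,z):
    o,v=ray(d,px);return (o+v*(z-o[2])/v[2])
def proj(d,P):
    T=d["world_to_cam"];p=T[:3,:3]@np.asarray(P)+T[:3,3];q=d["camera_matrix"]@np.array([p[0],-p[1],-p[2]]);return q[:2]/q[2]
def tri(o1,v1,o2,v2):
    A=np.stack([v1,-v2],1);s=np.linalg.lstsq(A,o2-o1,rcond=None)[0]
    a=o1+v1*s[0];b=o2+v2*s[1];return (a+b)/2,np.linalg.norm(a-b)
E
python3 - <<'E'
from h import *
t=pickle.load(open("top0.pkl","rb"));s=pickle.load(open("side0.pkl","rb"))
def crop(d,x0,y0,w,h,k): return cv2.resize(d["color"][y0:y0+h,x0:x0+w,::-1],None,fx=k,fy=k,interpolation=cv2.INTER_CUBIC)
a=crop(t,190,240,50,40,8);b=crop(s,300,265,50,40,8)
c=crop(t,340,170,80,80,5);e=crop(s,230,130,80,80,5)
cv2.imwrite("pics/c1.png",np.hstack([a,b]));cv2.imwrite("pics/c2.png",np.hstack([c,e]))
for n,d in(("top",t),("side",s)):
    hsv=cv2.cvtColor(d["color"],cv2.COLOR_RGB2HSV);m=cv2.inRange(hsv,(3,170,70),(18,255,255))
    N,l,st,ce=cv2.connectedComponentsWithStats(m)
    for i in range(1,N):
        if st[i,4]>30: print(n,st[i],ce[i], onplane(d,ce[i],.01))
E
```

```text
top [137 232  15  24 206] [144.30582524 241.7184466 ] [0.4910323 0.386387  0.01     ]
top [203 249  19  25 215] [211.35348837 263.62325581] [0.44202658 0.21914685 0.01      ]
top [137 296  20  26 215] [147.08372093 306.95813953] [0.33296952 0.37172127 0.01      ]
side [319 275  18  19 171] [329.04678363 284.88888889] [0.43918043 0.21699274 0.01      ]
side [375 342  15  17 114] [381.90350877 349.29824561] [0.34102115 0.37518319 0.01      ]
side [296 344  12  19 145] [300.93103448 352.64137931] [0.50263713 0.38714665 0.01      ]
```

View pics/c1.png

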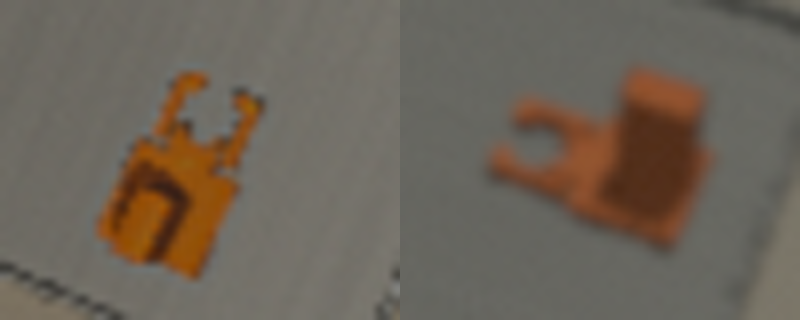

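View pics/c2.png

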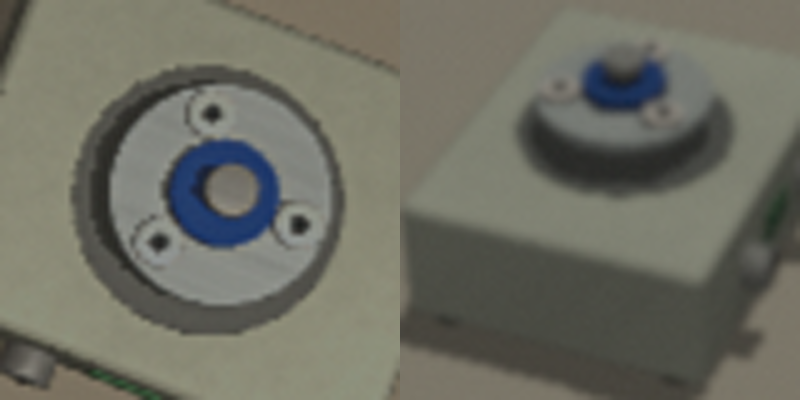

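Crops confirm it: the tray item has the tab on a wide tail at about (209,268) and jaws with round lips at about (213,249) and (221,252). The spindle head is at about (386,208) in top and (275,141) in side.

```bash
python3 - <<'E'
from h import *
t=pickle.load(open("top0.pkl","rb"));s=pickle.load(open("side0.pkl","rb"))
f=lambda p,o,k:((p[0]+.5)/k-.5+o[0],(p[1]+.5)/k-.5+o[1])
o=(190,240)
L1=onplane(t,f((190,78),o,8),.008);L2=onplane(t,f((252,98),o,8),.008)
B1=onplane(t,f((100,230),o,8),.008);B2=onplane(t,f((200,275),o,8),.008)
F=(L1+L2)/2;B=(B1+B2)/2;u=(F-B);print("len",np.linalg.norm(u),np.linalg.norm(L1-L2),np.linalg.norm(B1-B2));u/=np.linalg.norm(u)
print("F",F,"B",B,"yaw",np.degrees(np.arctan2(u[1],u[0])), "perp", np.degrees(np.arctan2(*(B1-B2)[[1,0]]))-90)
print("tab est",B+u*.012, "bore",B+u*.048)
S=s; so=(300,265)
l1=onplane(s,f((525-400,105),so,8),.008);l2=onplane(s,f((497-400,165),so,8),.008);print("side lips",l1,l2)
print("tabtop side",onplane(s,f((663-400,85),so,8),.048), "top",onplane(t,f((163,205),o,8),.048))
h1=f((232,190),(340,170),5);h2=f((623-400,56),(230,130),5)
for dz in(0,):
  print("head",tri(*ray(t,h1),*ray(s,h2)))
for z in(.124,.132,.140): print(z,onplane(t,h1,z),onplane(s,h2,z))
# hub blue mask centroid, disc
for n,d in(("top",t),("side",s)):
    hsv=cv2.cvtColor(d["color"],cv2.COLOR_RGB2HSV);m=cv2.inRange(hsv,(105,120,40),(130,255,255))
    N,l,st,ce=cv2.connectedComponentsWithStats(m)
    for i in range(1,N):
        if st[i,4]>30: print(n,st[i],ce[i])
E
```

```text
len 0.05446366539564645 0.020072525621184875 0.033690501082706645
F [0.47422547 0.20631765 0.008     ] B [0.42352614 0.22621412 0.008     ] yaw -21.427051403012694 perp -22.344415953487243
tab est [0.43469674 0.22183032 0.008     ] bore [0.46820855 0.20867893 0.008     ]
side lips [0.47004725 0.19542748 0.008     ] [0.47847789 0.21730058 0.008     ]
tabtop side [0.43410497 0.21973063 0.048     ] top [0.43938157 0.21668703 0.048     ]
head (array([ 0.57863479, -0.17676786,  0.13567205]), np.float64(0.0017465365519532077))
0.124 [ 0.57894384 -0.17937343  0.124     ] [ 0.58060558 -0.19447475  0.124     ]
0.132 [ 0.57813041 -0.17757003  0.132     ] [ 0.57985593 -0.18243456  0.132     ]
0.14 [ 0.57731697 -0.17576663  0.14      ] [ 0.57910627 -0.17039437  0.14      ]
top [374 198  22  21 250] [383.716 208.48 ]
top [   0  307   76   65 3102] [ 38.9303675  338.46196003]
side [267 143  15   8  76] [274.07894737 147.07894737]
```

```bash
python3 -m crank '[[[0.046,-0.039,-0.005],[0,0,-0.18]],[[0.092,-0.078,-0.01],[0,0,-0.36]],[[0.139,-0.116,-0.015],[0,0,-0.54]],[[0.186,-0.155,-0.02],[0,0,-0.72]],[[0.232,-0.194,-0.025],[0,0,-0.9]],[[0.278,-0.233,-0.03],[0,0,-1.08]],[[0.325,-0.272,-0.035],[0,0,-1.26]],[[0.371,-0.31,-0.04],[0,0,-1.44]],[[0.418,-0.349,-0.045],[0,0,-1.62]],[[0.464,-0.388,-0.05],[0,0,-1.8]]]' -1
python3 - <<'E'
from plant import get_image,telemetry
from h import *
s=telemetry.get_state()
from scipy.spatial.transform import Rotation as R
print(R.from_rotvec(s["eef_rot"]).as_matrix().round(3),s["joint_pos"])
d=get_image("wrist");cv2.imwrite("pics/w1.png",d["color"][...,::-1]);pickle.dump(d,open("w1.pkl","wb"))
print("cam",-d["world_to_cam"][:3,:3].T@d["world_to_cam"][:3,3],"look",-d["world_to_cam"][2,:3],"up",d["world_to_cam"][1,:3])
E
```

```text
time_s: 1.4
eef_pos: [0.501, -0.098, 0.2935]
eef_rot: [-1.648, -2.674, -0.002]
contact_force: [0.3, 0.1, 0.6]
gripper_width: 0.0931
[[-0.449  0.893 -0.   ]
 [ 0.893  0.449  0.001]
 [ 0.001  0.    -1.   ]] [-2.94472353e-01 -1.28971166e-01  1.65751222e+00  1.13150868e-03
  1.61349214e+00 -7.60458349e-01]
cam [ 0.46894209 -0.0333158   0.43441051] look [ 0.1191822  -0.23631917 -0.96433856] up [-0.43218449  0.86207064 -0.26467107]
```

View pics/w1.png

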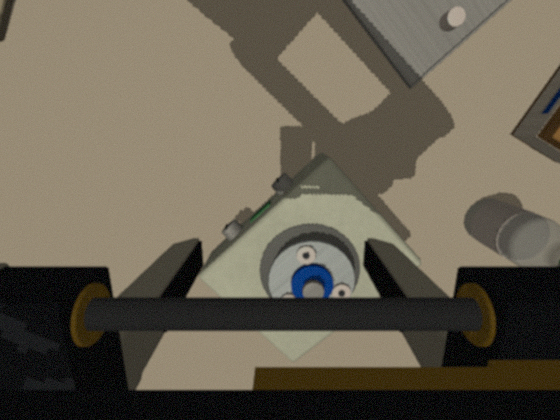

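Wrist view: pump with the spindle head centre at about (314,288), hub blue around (312,285); the tray is top right. Use it as a second check on the axis, then go on to the tab.

```bash
python3 - <<'E'
from h import *
w=pickle.load(open("w1.pkl","rb"));t=pickle.load(open("top0.pkl","rb"));s=pickle.load(open("side0.pkl","rb"))
c=w["color"][225:305,260:370,::-1]
cv2.imwrite("pics/w1c.png",cv2.resize(c,None,fx=7,fy=7,interpolation=cv2.INTER_CUBIC))
# disc/hub: blue hull ellipse
for n,d,roi in(("top",t,(360,180,410,235)),("side",s,(250,130,300,165)),("w",w,(260,230,370,300))):
    hsv=cv2.cvtColor(d["color"],cv2.COLOR_RGB2HSV);m=cv2.inRange(hsv,(100,120,40),(130,255,255))
    k=np.zeros_like(m);k[roi[1]:roi[3],roi[0]:roi[2]]=1;m*=k
    p=np.argwhere(m)[:,::-1].astype(np.float32);h=cv2.convexHull(p);e=cv2.fitEllipse(h);print(n,e)
    for z in(.109,.117,.125):print("  ",z,onplane(d,e[0],z))
E
```

```text
top ((384.37469482421875, 208.21719360351562), (20.627206802368164, 21.409482955932617), 101.95284271240234)
   0.109 [ 0.57898728 -0.1791397   0.109     ]
   0.117 [ 0.57818532 -0.17736429  0.117     ]
   0.125 [ 0.57738336 -0.17558888  0.125     ]
side ((274.213623046875, 146.0845184326172), (8.925678253173828, 15.100127220153809), 86.71247100830078)
   0.109 [ 0.58072404 -0.19044457  0.109     ]
   0.117 [ 0.57998894 -0.17870511  0.117     ]
   0.125 [ 0.57925383 -0.16696565  0.125     ]
w ((311.49200439453125, 283.9941711425781), (39.88654708862305, 41.92780303955078), 67.19036102294922)
   0.109 [ 0.5812959  -0.18219143  0.109     ]
   0.117 [ 0.57853376 -0.17853142  0.117     ]
   0.125 [ 0.57577161 -0.17487141  0.125     ]
```

View pics/w1c.png

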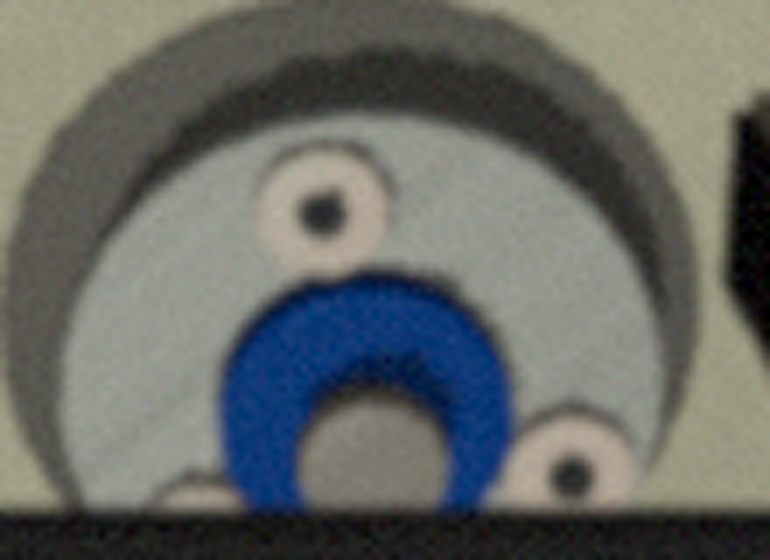

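```bash
python3 -m crank '[[[0.04,0.016,0.01],[0,0,-0.1]],[[0.09,0.035,0.02],[0,0,-0.2]],[[0.14,0.055,0.035],[0,0,-0.34]],[[0.19,0.075,0.055],[0,0,-0.48]],[[0.24,0.094,0.075],[0,0,-0.62]],[[0.27,0.106,0.09],[0,0,-0.7]],[[0.283,0.111,0.093],[0,0,-0.724]],[[0.283,0.111,0.093],[0,0,-0.724]],[[0.283,0.111,0.093],[0,0,-0.724]],[[0.283,0.111,0.093],[0,0,-0.724]]]' -1
python3 - <<'E'
from plant import get_image,telemetry
from h import *
s=telemetry.get_state()
from scipy.spatial.transform import Rotation as R
print(R.from_rotvec(s["eef_rot"]).as_matrix().round(3),s["joint_pos"])
d=get_image("wrist");cv2.imwrite("pics/w2.png",d["color"][...,::-1]);pickle.dump(d,open("w2.pkl","wb"))
print(proj(d,s["eef_pos"]))
E
```

```text
time_s: 2.7
eef_pos: [0.4729, 0.2095, 0.2031]
eef_rot: [0.577, 3.085, 0.009]
contact_force: [0.6, 0.6, -0.1]
gripper_width: 0.0928
[[-0.932  0.361  0.004]
 [ 0.361  0.932  0.005]
 [-0.002  0.006 -1.   ]] [ 0.31529309 -0.0771956   1.77382526  0.00371463  1.43998564 -0.88624821]
[283.87616831 270.92035538]
```

View pics/w2.png

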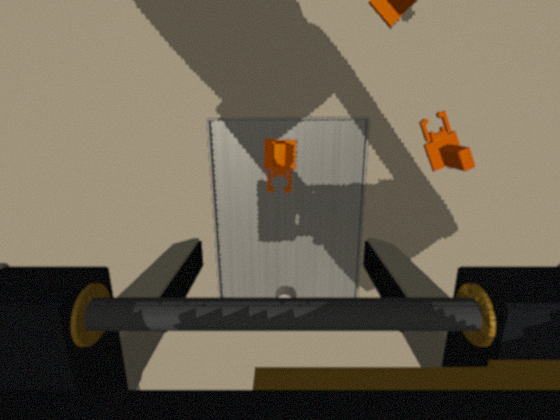

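```bash
python3 - <<'E'
from h import *
w=pickle.load(open("w2.pkl","rb"))
c=w["color"][130:200,245:315,::-1]
cv2.imwrite("pics/w2c.png",cv2.resize(c,None,fx=8,fy=8,interpolation=cv2.INTER_CUBIC))
E
```

```text
(no output)
```

View pics/w2c.png

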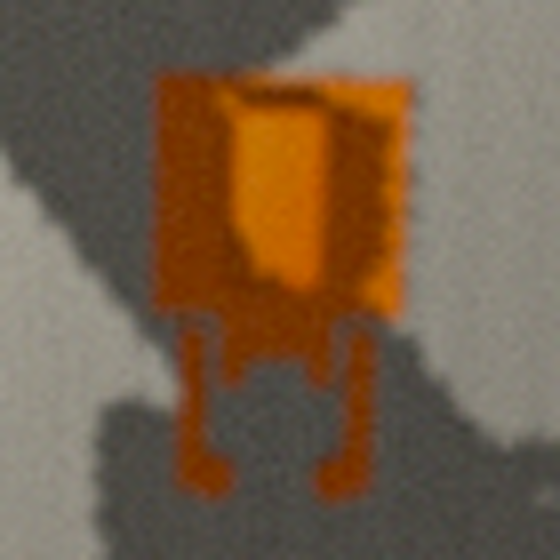

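```bash
python3 - <<'E'
from h import *
w=pickle.load(open("w2.pkl","rb"))
f=lambda p:((p[0]+.5)/8-.5+245,(p[1]+.5)/8-.5+130)
Q=lambda p,z=.008:onplane(w,f(p),z)
TL,TR,BL,BR=Q((153,73)),Q((412,75)),Q((155,308)),Q((405,312));l1,l2=Q((207,475)),Q((343,475))
B=(TL+TR)/2;F=(l1+l2)/2;u=F-B;print("len to lip centre",np.linalg.norm(u),"tail w",np.linalg.norm(TL-TR))
u/=np.linalg.norm(u);print("yaw",np.degrees(np.arctan2(u[1],u[0])),"tail edge perp",np.degrees(np.arctan2(*(TR-TL)[[1,0]])))
print("tab from B",B+.012*u,"from lips",F-u*(.036+.0075),"tab top",Q((280,195),.048),"bore",B+.048*u,"B",B)
E
```

```text
len to lip centre 0.05417008079816599 tail w 0.03422267678078304
yaw -22.49397204635485 tail edge perp 68.29501500889603
tab from B [0.43354116 0.22192443 0.008     ] from lips [0.43231242 0.22243324 0.008     ] tab top [0.43324569 0.22208833 0.048     ] bore [0.46680227 0.20815133 0.008     ] B [0.42245412 0.22651546 0.008     ]
```

```bash
python3 -m crank '[[[0.02,-0.001,0.02],[0.003,0.001,0.008]],[[0.041,-0.003,0.05],[0.006,0.002,0.016]],[[0.041,-0.003,0.08],[0.006,0.002,0.016]],[[0.041,-0.003,0.105],[0.006,0.002,0.016]],[[0.041,-0.003,0.125],[0.006,0.002,0.016]],[[0.041,-0.003,0.14],[0.006,0.002,0.016]],[[0.041,-0.003,0.152],[0.006,0.002,0.016]],[[0.041,-0.003,0.16],[0.006,0.002,0.016]],[[0.041,-0.003,0.163],[0.006,0.002,0.016]],[[0.041,-0.003,0.163],[0.006,0.002,0.016]]]' -1
python3 - <<'E'
from plant import get_image,telemetry
from h import *
s=telemetry.get_state()
from scipy.spatial.transform import Rotation as R
print(R.from_rotvec(s["eef_rot"]).as_matrix().round(4),s["eef_pos"],s["contact_force"])
d=get_image("wrist");cv2.imwrite("pics/w3.png",d["color"][...,::-1])
E
```

```text
time_s: 4.0
eef_pos: [0.4343, 0.2225, 0.0401]
eef_rot: [-0.602, -3.083, -0.0]
contact_force: [-0.6, 0.1, 0.5]
gripper_width: 0.0931
[[-9.266e-01  3.760e-01 -4.000e-04]
 [ 3.760e-01  9.266e-01  3.000e-04]
 [ 5.000e-04  1.000e-04 -1.000e+00]] [0.43425997 0.22248414 0.04007647] [-0.61381551  0.14967272  0.54563047]
```

View pics/w3.png

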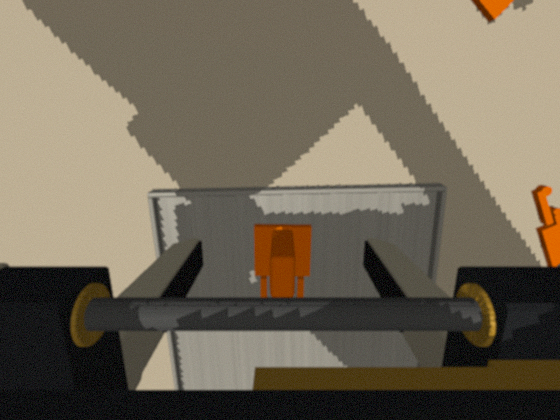

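The tab (≈(283,260)) is centred between the fingers. Closing, with a moderate-strong grip.

```bash
python3 -m crank '[[[0,0,0],[0,0,0]],[[0,0,0],[0,0,0]],[[0,0,0],[0,0,0]],[[0,0,0],[0,0,0]],[[0,0,0],[0,0,0]],[[0,0,0],[0,0,0]],[[0,0,0],[0,0,0]],[[0,0,0],[0,0,0]],[[0,0,0],[0,0,0]],[[0,0,0],[0,0,0]]]' 1 40
```

```text
time_s: 5.3
eef_pos: [0.4344, 0.2225, 0.0403]
eef_rot: [-0.602, -3.083, -0.001]
contact_force: [-0.4, -0.1, -0.5]
gripper_width: 0.0117
```

```bash
python3 -m crank '[[[0,0,-0.02],[0,0,0]],[[0,0,-0.06],[0,0,0]],[[-0.02,-0.028,-0.1],[0,0,0]],[[-0.05,-0.07,-0.13],[0,0,0]],[[-0.085,-0.12,-0.147],[0,0,0]],[[-0.12,-0.17,-0.147],[0,0,0]],[[-0.155,-0.22,-0.147],[0,0,0]],[[-0.187,-0.265,-0.147],[0,0,0]],[[-0.21,-0.3,-0.147],[0,0,0]],[[-0.222,-0.317,-0.147],[0,0,0]]]' 1 40
python3 - <<'E'
from plant import get_image,telemetry
from h import *
s=telemetry.get_state()
from scipy.spatial.transform import Rotation as R
print(R.from_rotvec(s["eef_rot"]).as_matrix().round(4),s["eef_pos"],s["contact_force"],s["joint_pos"])
for n in("top","side","wrist"):
    d=get_image(n);cv2.imwrite(f"pics/{n}4.png",d["color"][...,::-1]);pickle.dump(d,open(f"{n}4.pkl","wb"))
    q=proj(d,[.578,-.178,.134]);print(n,q);d[n]=q
    if n!="wrist":
        x0,y0=int(q[0])-45,int(q[1])-40
        cv2.imwrite(f"pics/{n}4c.png",cv2.resize(d["color"][y0:y0+70,x0:x0+80,::-1],None,fx=8,fy=8,interpolation=cv2.INTER_CUBIC));print(x0,y0)
E
```

```text
time_s: 6.55
eef_pos: [0.5208, -0.1567, 0.1869]
eef_rot: [-0.605, -3.082, -0.001]
contact_force: [-0.5, 0.6, -0.3]
gripper_width: 0.0118
[[-9.258e-01  3.780e-01 -5.000e-04]
 [ 3.780e-01  9.258e-01  4.000e-04]
 [ 6.000e-04  2.000e-04 -1.000e+00]] [ 0.52084485 -0.15674821  0.18686225] [-0.49912364  0.60937123 -0.31526675] [-3.86738113e-01  1.32599488e-02  1.71542800e+00  2.16343732e-04
  1.41354729e+00 -1.56995451e+00]
top [386.40479266 207.57707833]
341 167
side [274.78000919 141.09411066]
229 101
wrist [285.45878496 314.10545457]
```

View pics/top4c.png

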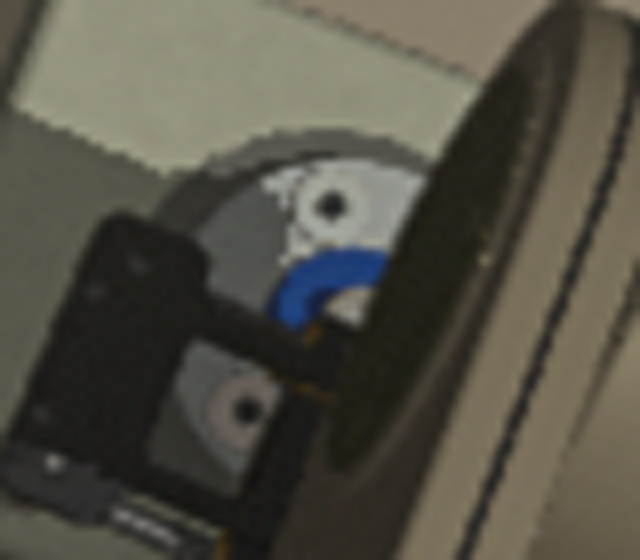

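View pics/side4c.png

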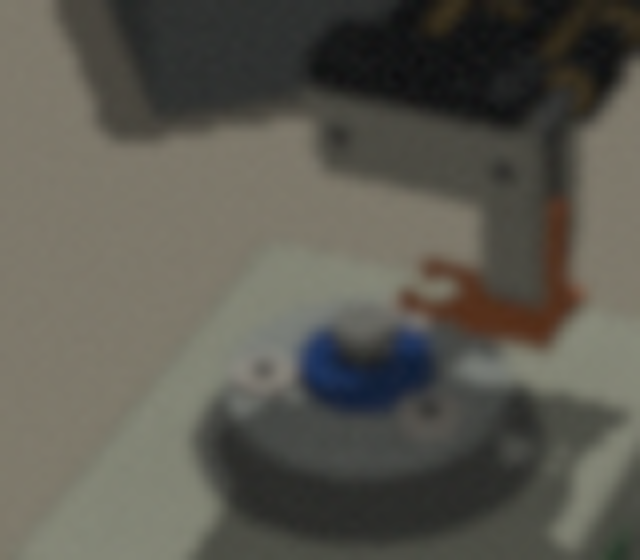

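View pics/wrist4.png

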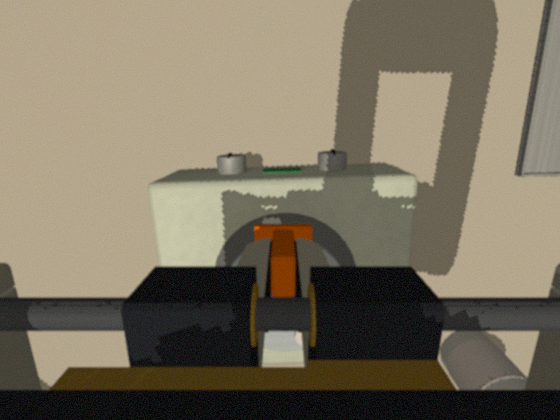

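Side view: the clip is held level, with its lips (≈(280,138)) just short of the spindle head (≈(274,142)). Top view is partly covered by the arm. I'll align laterally and descend towards the ledge.

```bash
python3 -m crank '[[[0.001,0.001,0.002],[0,0,0]],[[0.001,0.002,0.005],[0,0,0]],[[0.001,0.002,0.009],[0,0,0]],[[0.001,0.002,0.012],[0,0,0]],[[0.001,0.002,0.015],[0,0,0]],[[0.001,0.002,0.018],[0,0,0]],[[0.001,0.002,0.02],[0,0,0]],[[0.001,0.002,0.021],[0,0,0]],[[0.001,0.002,0.021],[0,0,0]],[[0.001,0.002,0.021],[0,0,0]]]' 1 40
python3 - <<'E'
from plant import get_image,telemetry
from h import *
s=telemetry.get_state();print(s["eef_pos"],s["contact_force"],s["wrist_torque"])
d=get_image("side");x0,y0=229,101
cv2.imwrite("pics/s5c.png",cv2.resize(d["color"][y0:y0+70,x0:x0+80,::-1],None,fx=8,fy=8,interpolation=cv2.INTER_CUBIC))
E
```

```text
time_s: 7.95
eef_pos: [0.5207, -0.1526, 0.166]
eef_rot: [-0.604, -3.082, -0.001]
contact_force: [0.4, -0.4, -0.5]
gripper_width: 0.0117
[ 0.52071861 -0.15258964  0.16599391] [ 0.39806352 -0.37850252 -0.54800223] [ 0.03268169 -0.13510287  0.02133121]
```

View pics/s5c.png

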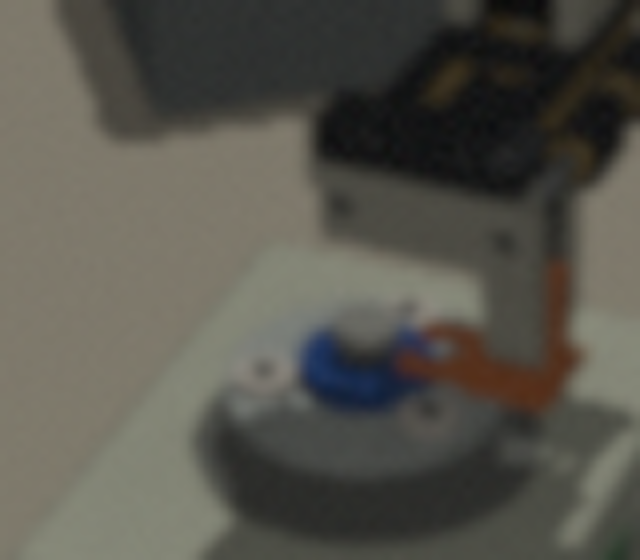

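```bash
python3 -m crank '[[[0,-0.001,0.0005],[0,0,0]],[[0,-0.0015,0.001],[0,0,0]],[[0,-0.0015,0.0015],[0,0,0]],[[0,-0.0015,0.002],[0,0,0]],[[0,-0.0015,0.0025],[0,0,0]],[[0,-0.0015,0.003],[0,0,0]],[[0,-0.0015,0.0035],[0,0,0]],[[0,-0.0015,0.004],[0,0,0]],[[0,-0.0015,0.004],[0,0,0]],[[0,-0.0015,0.004],[0,0,0]]]' 1 40; python3 -c "
from plant import telemetry as t;s=t.get_state();print(s['eef_pos'],s['contact_force'],s['wrist_torque'])"
```

```text
time_s: 9.25
eef_pos: [0.5201, -0.154, 0.162]
eef_rot: [-0.604, -3.082, -0.001]
contact_force: [-0.7, -0.8, -0.8]
gripper_width: 0.012
[ 0.5201453  -0.15398121  0.16198502] [-0.65183974 -0.83569595 -0.81531971] [ 0.02645144 -0.18061838 -0.01839588]
```

```bash
python3 -m crank '[[[0,0,0.0004],[0,0,0]],[[0,0,0.0008],[0,0,0]],[[0,0,0.0012],[0,0,0]],[[0,0,0.0016],[0,0,0]],[[0,0,0.002],[0,0,0]],[[0,0,0.0022],[0,0,0]],[[0,0,0.0024],[0,0,0]],[[0,0,0.0026],[0,0,0]],[[0,0,0.0028],[0,0,0]],[[0,0,0.003],[0,0,0]]]' 1 40; python3 -c "
from plant import telemetry as t;s=t.get_state();print(s['eef_pos'],s['contact_force'],s['wrist_torque'])"
```

```text
time_s: 10.5
eef_pos: [0.5201, -0.1539, 0.159]
eef_rot: [-0.604, -3.082, -0.001]
contact_force: [-0.4, 0.0, -1.1]
gripper_width: 0.0115
[ 0.52014086 -0.15393923  0.15896035] [-0.44697336  0.01651184 -1.08343359] [ 0.06968501 -0.08876511 -0.02885783]
```

```bash
python3 -m crank '[[[0,0,0.0004],[0,0,0]],[[0,0,0.0008],[0,0,0]],[[0,0,0.0012],[0,0,0]],[[0,0,0.0014],[0,0,0]],[[0,0,0.0016],[0,0,0]],[[0,0,0.0018],[0,0,0]],[[0,0,0.002],[0,0,0]],[[0,0,0.002],[0,0,0]],[[0,0,0.002],[0,0,0]],[[0,0,0.002],[0,0,0]]]' 1 40; python3 -c "
from plant import telemetry as t;s=t.get_state();print(s['eef_pos'],s['contact_force'],s['wrist_torque'])"
```

```text
time_s: 11.75
eef_pos: [0.5204, -0.1541, 0.1576]
eef_rot: [0.604, 3.083, 0.001]
contact_force: [-1.7, 0.7, 5.4]
gripper_width: 0.0122
[ 0.52043779 -0.15405356  0.15757421] [-1.70459403  0.65621525  5.36323576] [ 0.04019598  0.0542479  -0.06699594]
```

Contact at about 6 N with TCP z ≈ 0.1577, so the ledge is about 0.120 above the desk, which agrees with the vision estimate of 0.118–0.121. Lift 1 mm, firm the grip, and slide in to just before the lips meet the shaft.

```bash
python3 -m crank '[[[0,0,-0.0006],[0,0,0]],[[0,0,-0.001],[0,0,0]],[[-0.001,0,-0.001],[0,0,0]],[[-0.003,0,-0.001],[0,0,0]],[[-0.005,0,-0.001],[0,0,0]],[[-0.007,0,-0.001],[0,0,0]],[[-0.009,0,-0.001],[0,0,0]],[[-0.0105,0,-0.001],[0,0,0]],[[-0.0105,0,-0.001],[0,0,0]],[[-0.0105,0,-0.001],[0,0,0]]]' 1 60; python3 - <<'E'
from plant import get_image,telemetry
from h import *
s=telemetry.get_state();print(s["eef_pos"],s["contact_force"],s["wrist_torque"])
d=get_image("side");x0,y0=239,111
cv2.imwrite("pics/s6c.png",cv2.resize(d["color"][y0:y0+55,x0:x0+70,::-1],None,fx=10,fy=10,interpolation=cv2.INTER_CUBIC))
E
```

```text
time_s: 13.0
eef_pos: [0.5301, -0.158, 0.1585]
eef_rot: [0.604, 3.083, 0.001]
contact_force: [0.3, 0.4, -0.7]
gripper_width: 0.0117
[ 0.53011659 -0.15802489  0.15854285] [ 0.30696501  0.44920257 -0.6866143 ] [-0.07117076 -0.20436089 -0.00718325]
```

View pics/s6c.png

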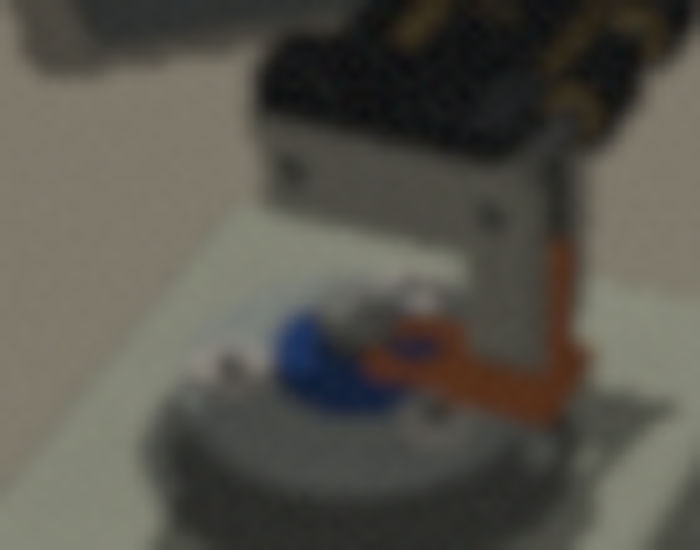

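The lips have entered under the head with no force. Pushing in small steps.

```bash
python3 -m crank '[[[-0.0005,0,0],[0,0,0]],[[-0.001,0,0],[0,0,0]],[[-0.0015,0,0],[0,0,0]],[[-0.002,0,0],[0,0,0]],[[-0.0025,0,0],[0,0,0]],[[-0.003,0,0],[0,0,0]],[[-0.0035,0,0],[0,0,0]],[[-0.004,0,0],[0,0,0]],[[-0.004,0,0],[0,0,0]],[[-0.004,0,0],[0,0,0]]]' 1 60; python3 -c "
from plant import telemetry as t;s=t.get_state();print(s['eef_pos'],s['contact_force'],s['wrist_torque'])"
```

```text
time_s: 14.3
eef_pos: [0.5334, -0.1592, 0.1582]
eef_rot: [-0.603, -3.082, -0.002]
contact_force: [-3.5, 2.5, -0.4]
gripper_width: 0.0119
[ 0.53337966 -0.15923094  0.15819121] [-3.47241079  2.49826728 -0.37571851] [0.62606012 0.58090456 0.08120583]
```

```bash
python3 -m crank '[[[-0.001,0,0],[0,0,0]],[[-0.0015,0,0],[0,0,0]],[[-0.002,0,0],[0,0,0]],[[-0.0025,0,0],[0,0,0]],[[-0.003,0,0],[0,0,0]],[[-0.0035,0,0],[0,0,0]],[[-0.004,0,0],[0,0,0]],[[-0.0045,0,0],[0,0,0]],[[-0.005,0,0],[0,0,0]],[[-0.005,0,0],[0,0,0]]]' 1 60; python3 -c "
from plant import telemetry as t;s=t.get_state();print(s['eef_pos'],s['contact_force'],s['wrist_torque'])"
```

```text
time_s: 15.55
eef_pos: [0.5376, -0.161, 0.1579]
eef_rot: [-0.603, -3.081, -0.002]
contact_force: [-3.5, 1.8, -1.1]
gripper_width: 0.0117
[ 0.53761883 -0.16101046  0.15785107] [-3.54367881  1.78080126 -1.07583476] [0.5118112  0.6190794  0.02237416]
```

```bash
python3 -m crank '[[[-0.001,0,-0.0003],[0,0,0]],[[-0.0015,0,-0.0005],[0,0,0]],[[-0.002,0,-0.0006],[0,0,0]],[[-0.0025,0,-0.0006],[0,0,0]],[[-0.003,0,-0.0006],[0,0,0]],[[-0.0035,0,-0.0006],[0,0,0]],[[-0.004,0,-0.0006],[0,0,0]],[[-0.0045,0,-0.0006],[0,0,0]],[[-0.005,0,-0.0006],[0,0,0]],[[-0.005,0,-0.0006],[0,0,0]]]' 1 60; python3 - <<'E'
from plant import get_image,telemetry
from h import *
from scipy.spatial.transform import Rotation as R
s=telemetry.get_state();print(s["eef_pos"],s["contact_force"],s["wrist_torque"],R.from_rotvec(s["eef_rot"]).as_matrix().round(4))
d=get_image("side");x0,y0=239,111
cv2.imwrite("pics/s7c.png",cv2.resize(d["color"][y0:y0+55,x0:x0+70,::-1],None,fx=10,fy=10,interpolation=cv2.INTER_CUBIC))
E
```

```text
time_s: 16.8
eef_pos: [0.5428, -0.1631, 0.1588]
eef_rot: [-0.604, -3.082, -0.001]
contact_force: [3.0, -0.0, -0.4]
gripper_width: 0.012
[ 0.54275187 -0.16314236  0.15876137] [ 2.95536393 -0.00377188 -0.42427004] [-0.08107248 -0.54145829  0.01867411] [[-9.262e-01  3.771e-01 -6.000e-04]
 [ 3.771e-01  9.262e-01  1.100e-03]
 [ 1.000e-03  8.000e-04 -1.000e+00]]
```

View pics/s7c.png

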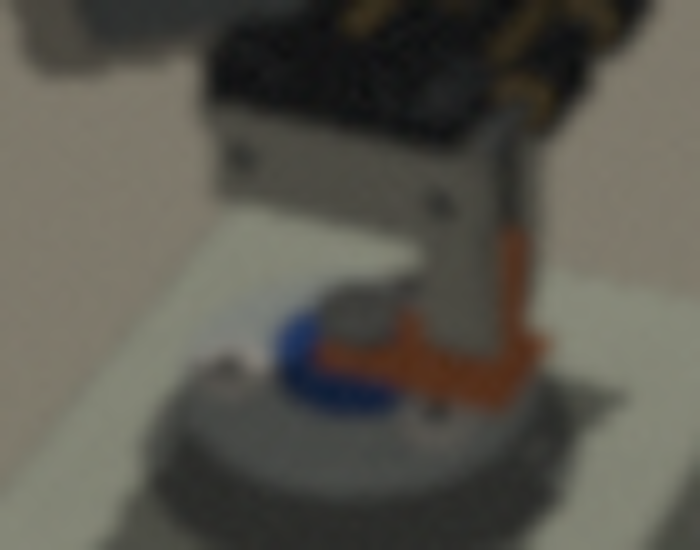

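The clip has let go and is now drawing itself on (+3 N forward). Continue to the stop.

```bash
python3 -m crank '[[[-0.0004,0,0],[0,0,0]],[[-0.0008,0,0],[0,0,0]],[[-0.0012,0,0],[0,0,0]],[[-0.0016,0,0],[0,0,0]],[[-0.002,0,0],[0,0,0]],[[-0.0022,0,0],[0,0,0]],[[-0.0024,0,0],[0,0,0]],[[-0.0026,0,0],[0,0,0]],[[-0.0028,0,0],[0,0,0]],[[-0.003,0,0],[0,0,0]]]' 1 60; python3 -c "
from plant import telemetry as t;s=t.get_state();print(s['eef_pos'],s['contact_force'],s['wrist_torque'])"
```

```text
time_s: 18.1
eef_pos: [0.5455, -0.1642, 0.1587]
eef_rot: [-0.603, -3.082, -0.002]
contact_force: [1.8, -0.4, -2.1]
gripper_width: 0.0118
[ 0.54552266 -0.16423489  0.1587398 ] [ 1.82189588 -0.37410737 -2.05498255] [ 0.05661747 -0.57652272  0.01143541]
```

```bash
python3 -m crank '[[[-0.0003,0,0],[0,0,0]],[[-0.0006,0,0],[0,0,0]],[[-0.0009,0,0],[0,0,0]],[[-0.0012,0,0],[0,0,0]],[[-0.0015,0,0],[0,0,0]],[[-0.0015,0,0],[0,0,0]],[[-0.0015,0,0],[0,0,0]],[[-0.0015,0,0],[0,0,0]],[[-0.0015,0,0],[0,0,0]],[[-0.0015,0,0],[0,0,0]]]' 1 60; python3 -c "
from plant import telemetry as t;s=t.get_state();print(s['eef_pos'],s['contact_force'],s['wrist_torque'])"
```

```text
time_s: 19.35
eef_pos: [0.5462, -0.1645, 0.1583]
eef_rot: [-0.603, -3.081, -0.002]
contact_force: [-5.2, 2.3, 0.7]
gripper_width: 0.0113
[ 0.54623925 -0.16448473  0.15834223] [-5.2081666   2.337605    0.65349229] [0.61938013 0.65166932 0.0475507 ]
```

```bash
python3 -m crank '[[[-0.0006,0,-0.0002],[0,0,0]],[[-0.0008,0,-0.0003],[0,0,0]],[[-0.001,0,-0.0003],[0,0,0]],[[-0.0012,0,-0.0003],[0,0,0]],[[-0.0012,0,-0.0003],[0,0,0]],[[-0.0012,0,-0.0003],[0,0,0]],[[-0.0012,0,-0.0003],[0,0,0]],[[-0.0012,0,-0.0003],[0,0,0]],[[-0.0012,0,-0.0003],[0,0,0]],[[-0.0012,0,-0.0003],[0,0,0]]]' 1 60; python3 -c "
from plant import telemetry as t;s=t.get_state();print(s['eef_pos'],s['contact_force'],s['wrist_torque'])"
```

```text
time_s: 20.6
eef_pos: [0.5464, -0.1645, 0.1582]
eef_rot: [-0.603, -3.078, -0.003]
contact_force: [-6.8, 3.0, 2.5]
gripper_width: 0.0114
[ 0.54643299 -0.16453035  0.15817663] [-6.80897767  3.02058431  2.49336809] [0.69019796 1.02496376 0.12170209]
```

Solid stop: the last commanded 1.2 mm gave only 0.2 mm of travel at about 7.5 N. Relax the load, then release.

```bash
python3 -m crank '[[[0.0003,0,0],[0,0,0]],[[0.0003,0,0],[0,0,0]],[[0.0003,0,0],[0,0,0]],[[0.0003,0,0],[0,0,0]],[[0.0003,0,0],[0,0,0]],[[0.0003,0,0],[0,0,0]],[[0.0003,0,0],[0,0,0]],[[0.0003,0,0],[0,0,0]],[[0.0003,0,0],[0,0,0]],[[0.0003,0,0],[0,0,0]]]' 1 20; python3 -c "
from plant import telemetry as t;s=t.get_state();print(s['eef_pos'],s['contact_force'],s['wrist_torque'])"
```

```text
time_s: 21.85
eef_pos: [0.5462, -0.1645, 0.1582]
eef_rot: [-0.603, -3.078, -0.003]
contact_force: [-1.0, 1.1, -0.7]
gripper_width: 0.0118
[ 0.54618259 -0.16447072  0.15817692] [-0.96976954  1.13852004 -0.72675997] [0.14799975 0.04495073 0.00727451]
```

```bash
python3 -m crank '[[[0,0,0],[0,0,0]],[[0,0,0],[0,0,0]],[[0,0,0],[0,0,0]],[[0,0,0],[0,0,0]],[[0,0,0],[0,0,0]],[[0,0,0],[0,0,0]],[[0,0,0],[0,0,0]],[[0,0,0],[0,0,0]],[[0,0,0],[0,0,0]],[[0,0,0],[0,0,0]]]' -0.3 20; python3 - <<'E'
from plant import get_image,telemetry
from h import *
s=telemetry.get_state();print(s["eef_pos"],s["contact_force"],s["gripper_width"])
d=get_image("side");x0,y0=239,111
a=cv2.resize(d["color"][y0:y0+55,x0:x0+70,::-1],None,fx=7,fy=7,interpolation=cv2.INTER_CUBIC)
d=get_image("wrist");b=cv2.resize(d["color"][190:410,140:440,::-1],(490,385))
cv2.imwrite("pics/r8.png",np.hstack([a,b])[:, :800])
E
```

```text
time_s: 23.1
eef_pos: [0.5462, -0.1645, 0.1582]
eef_rot: [-0.603, -3.078, -0.003]
contact_force: [-0.9, 0.2, 0.7]
gripper_width: 0.0603
[ 0.5461826  -0.16447182  0.15819047] [-0.88408102  0.22234509  0.74668572] 0.06028294683263373
```

View pics/r8.png

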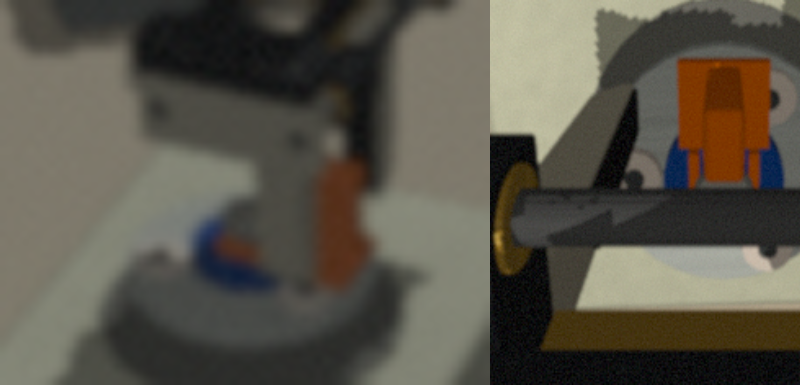

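Released; the clip sits straight on the hub in both views. Lift straight up, then back off for the cameras.

```bash
python3 -m crank '[[[0,0,-0.01],[0,0,0]],[[0,0,-0.03],[0,0,0]],[[0,0,-0.06],[0,0,0]],[[0,0,-0.09],[0,0,0]],[[0,0.03,-0.12],[0,0,0]],[[0.02,0.07,-0.14],[0,0,0]],[[0.04,0.11,-0.14],[0,0,0]],[[0.06,0.15,-0.14],[0,0,0]],[[0.08,0.19,-0.14],[0,0,0]],[[0.09,0.21,-0.14],[0,0,0]]]' -0.3 20; python3 - <<'E'
from plant import get_image,telemetry
from h import *
s=telemetry.get_state();print(s["eef_pos"],s["contact_force"],s["gripper_width"])
d=get_image("side");pickle.dump(d,open("side9.pkl","wb"));x0,y0=239,111
a=cv2.resize(d["color"][y0:y0+55,x0:x0+55,::-1],None,fx=7,fy=7,interpolation=cv2.INTER_CUBIC)
cv2.imwrite("pics/side9.png",d["color"][...,::-1])
d=get_image("top");pickle.dump(d,open("top9.pkl","wb"));b=cv2.resize(d["color"][180:235,355:410,::-1],None,fx=7,fy=7,interpolation=cv2.INTER_CUBIC)
cv2.imwrite("pics/r9.png",np.hstack([a,b])); cv2.imwrite("pics/top9.png",d["color"][...,::-1])
E
```

```text
time_s: 24.45
eef_pos: [0.5426, 0.0658, 0.301]
eef_rot: [-0.6, -3.081, -0.004]
contact_force: [-0.6, -0.2, 0.5]
gripper_width: 0.0606
[0.54257474 0.0658224  0.30101334] [-0.57139926 -0.19560833  0.52490787] 0.060553822659237234
```

View pics/r9.png

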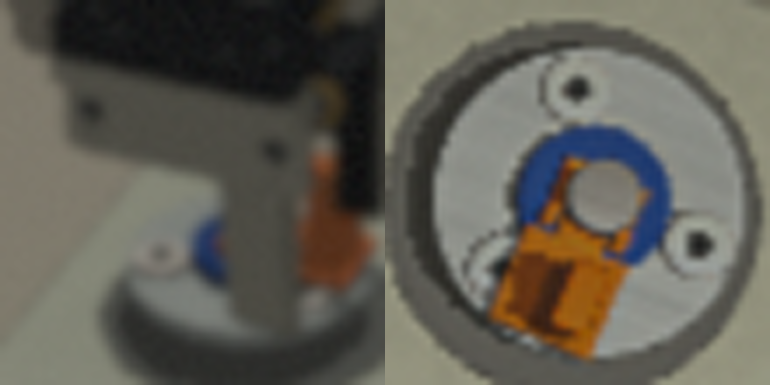

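View pics/top9.png

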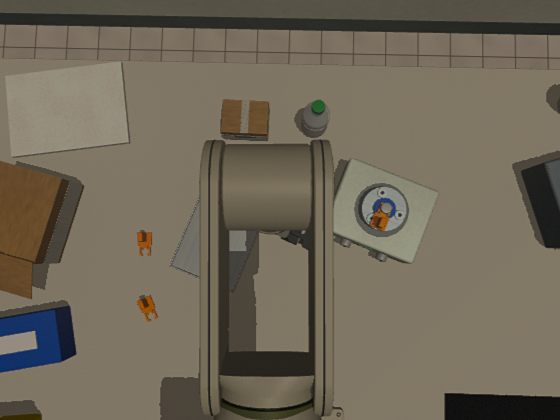

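```bash
python3 - <<'E'
from h import *
t=pickle.load(open("top9.pkl","rb"));f=lambda x,y:((x-385+.5)/7-.5+355,(y+.5)/7-.5+180)
H=onplane(t,f(603,196),.135);a=onplane(t,f(490,319),.125);b=onplane(t,f(590,357),.125);l1=onplane(t,f(569,168),.125);l2=onplane(t,f(644,196),.125)
m=(a+b)/2;print(H,m,"back dist",np.linalg.norm((H-m)[:2]),np.linalg.norm(a-b))
u=(H-m)[:2]/np.linalg.norm((H-m)[:2]);print([( (l-H)[:2]@u) for l in(l1,l2)],np.degrees(np.arctan2(u[1],u[0])))
E
```

```text
[ 0.57787209 -0.17627191  0.135     ] [ 0.53359406 -0.15914968  0.125     ] back dist 0.04747330024029433 0.03330702326051125
[np.float64(0.005900013538614629), np.float64(0.006706628360701406)] -21.141384863184378
```

Tail edge is 47.5 mm behind the axis (48 expected when home), and both lips are past the shaft's centre. Handing in.

```bash
python3 -c "
from plant import job,telemetry
print(telemetry.get_state()['time_s']);print(job.hand_in())"
```

```text
24.55
the job is handed in; nothing more can be done
None
```

The orange clip from the tray is fully home in the spindle groove and released, and the job was handed in at 24.6 s.

- **Clip choice:** Of the three orange clips, I took the one farthest to the robot's right, which was the one in the steel tray. I gripped it by its tab.
- **Fitting:** I found the ledge by touch with about 6 N; it is about 120 mm above the desk. I raised the clip 1 mm and slid it in sideways. At the readings taken between steps the push was about 4 N while the lips were spreading. The clip then drew itself on with about 2–3 N.
- **Stop:** It met a solid stop at about 7.5 N, with only 0.2 mm of travel for 1.2 mm commanded. I then eased the load, opened the fingers and lifted clear.
- **Last checks:** In the final top view the tail edge is 47.5 mm behind the spindle axis, against 48 mm expected when home. Both lips are past the shaft's centre. In the final top view the bottle and supply box stand where they were, and the robot was touching nothing.
- **Not confirmed:** The gripper blocked part of the final side view and the arm hid the spare roller in the last top view. The roller was not checked again; I made no contact near it. Force was read only at the end of each move, so peaks in between were not seen.

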